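# Take the amber bottle from the tip-out bin to the balance

## Robot

A 7-joint arm with a two-finger parallel gripper is mounted at the origin on the work surface. World frame = base frame: x ahead of the robot, y to its left, z up, the work surface at z = 0. Lengths are in m, angles in rad, forces in N, time in s.
With the tool pointing down it reaches from about 0.425 to 0.925 m from the base axis. Payload 6.8 kg.
Tool frame: the origin (TCP) lies midway between the tips of the shut fingers; the grasp point (between the pads) lies r.grip_point_offset behind it (r.grip_point_offset is the distance from the TCP to the grasp point, in m); z points along the fingers, y is the direction in which the jaws open and shut (so a half turn about z gives the same grasp; the last joint's range is limited). The gripper opens to 85 mm and grips with 20 to 120 N. Pads are 22 mm wide; open, the fingers measure 114 mm over their backs; the gripper's body (76 mm by 85 mm) begins 54 mm behind the grasp point. The pads swing forward as they close: fully open they stand 13 mm farther back than shut.
Start: joints at [-1.447, 0.477, 0.022, 1.555, -0.011, 1.109, -0.083], TCP at [0.155, 0.657, 0.231] pointing down, gripper open.
Joint ranges: [-2.96, 2.96], [-0.34, 2.1], [-1.41, 1.46], [0.24, 2.44], [-1.37, 4.51], [0.17, 1.92], [-2.96, 2.96]. Speed limits (rad/s): [2.39, 2.39, 3.14, 3.14, 3.14, 3.14, 3.14].

## Interface

Orientations are given as a rotation vector (axis times angle).
In Python, from bench import r gives the robot as it stands. The module is installed in compiled form; this text tells all that it offers.
- The arm moves only by the tool play_rows, never from a script. Its argument "deltas" is a list of rows, each a list of 3 entries, a list of its own where there are three numbers: the finger opening in mm, from 0 to 85.4, then the shift along the tool's x, y, z in mm, then the turn, a rotation vector about the tool's x, y, z in rad. A call has 1 to 8 rows; each row is the pose to reach, as a shift and turn from the pose measured when the call began, along the tool's axes at that moment; what a row does not reach only later rows make up. A row lasts 1/8 s, in which the tool goes at most 62.5 mm and 10.7 degrees, less where a joint would pass 70% of its speed; a pose out of reach is approached as far as the arm can. A call with a gripper value outside its range is refused whole. The fingers move at their own pace and stop on an object; "squeeze" is the grip in N (left out, the last holds). Time passes only in rows, so rows that repeat a pose let the fingers close. It gives the time, the measured TCP pose, the force and the opening at its end, in the units of the state.
- r.get_obs(): the state, without advancing time (a new reading comes with each control period).
- r.grab_frame(name): name is "scene" or "top" or "wrist"; returns (picture, depth): 400x640x3 uint8, red, green, blue; 400x640 float32, m along the optical axis (not along the pixel's ray), 0 where there is no reading.
- r.camera_model(name): a dict with "mtx" (3x3 intrinsics, pixels), "rvec" (rotation vector, rad) and "tvec" (3), from world to camera coordinates, as OpenCV has them; the wrist camera has in their place "T_tool_cam" (4x4, takes a point from camera to tool coordinates, whose origin is the TCP and whose axes are the flange's). Camera axes: x right, y down, z forward; pixel columns grow to the right and rows downward; lengths in m; the calibration is good to about 2 mm. A picture is of the moment at which its call begins: read the wrist's pose just before it. camera_model takes no time and is no camera call.
- r.hand_in(): hands the job in, once; it reports no verdict.
The state is a dict: "clock": time; "joints": joint angles; "qvel": joint speeds; "tau": joint torques, N m; "tcp_pos": TCP position; "orientation": TCP orientation; "contact_force": force on the tool from outside, world axes, zero at the start; "moment": the same for the moment, N m; "grip_width": finger opening in m.
Only numpy, scipy, OpenCV 4.12 (cv2) and the standard library are available. Lean on these libraries where they do the work, as an engineer would, in place of code of your own. Each camera call takes 0.05 s, during which the arm holds its last target. There are 200 camera calls.

## Task

The large amber bottle with the white cap has to be weighed: it stands at the back of one of the two tip-out bins, behind the small vials. Tip that bin forward until it drops onto its stop, take the bottle out and set it down gently, upright, with its whole base on the balance's round pan. Leave that bin standing open and the other bin shut with its green bottle inside, and do not push the mortar or the beaker about.

Things in the scene. Friction and masses are not known exactly. Their poses are not given: they have to be found in the camera images.
- unit: bench-top unit of two tip-out bins, fixed; 298 mm wide (y), 243 mm high; white cheeks 14 mm thick at y = -142, 0, 142 mm, clear back at x = 64 mm. Origin: centre of its underside, on the counter; x from its front (facing the robot) to its back, z up. Both bins pivot on the line x = -48, z = 52 mm. Cheek fronts: x = -64 mm up to z = 102 mm, then raking back to x = -26 mm at the top
- rail (a point): middle of the front lower edge of the wooden top rail that overhangs both bins: 298 mm long, 16 mm deep (to the back), 21 mm high (222 to 243 mm above the counter); a clear dust cover runs from it to the back, its top level with the rail's. The point is 22 mm behind and 170 mm above the pivot line
- bin_left (a joint): tip angle (rad) of the bin on the robot's left, centred at y = +71 mm in the unit's frame: 0 shut, 0.70 forward on its stop; grows as its top comes out to the front. Gravity holds it shut up to an over-centre point at 0.2 to 0.45 (by the bottle's weight): let go beyond that it falls onto its stop and stays, before that it falls shut. A push of 2 to 3 N down on the handle tips it
- bin_right (a joint): the same for the bin on the robot's right, centred at y = -71 mm in the unit's frame
- bin_left_handle (a point): middle of the left bin's handle: round steel bar 12 mm thick, 90 mm long along y, held 40 mm in front of the wooden front panel by a leg at each end; bin shut, it is 74 mm in front of the pivot line and 85 mm above it. It turns with the bin; its z runs up along the panel (18 mm thick, 128 mm wide, top edge 25 mm above the bar)
- bin_right_handle (a point): middle of the right bin's handle, the same
- bin_left_back (a point): centre of the floor of the left bin's back compartment (56 mm deep, 120 mm wide); bin shut, 70 mm behind and 8 mm below the pivot line. Turns with the bin; z points out of its mouth. From here: partition 28 mm in front, 63 mm high, vials (fixed) before it, panel's inner face 86 mm in front, 118 mm high; back wall 68 mm high; sides 106 mm high at the panel, 68 mm at the back
- bin_right_back (a point): the same for the right bin
- amber: amber glass bottle, white cap, paper label; 112 mm high, body 52 mm across up to 84 mm, then a shoulder, cap 38 mm across from 92 to 112 mm; 0.12 to 0.21 kg. Origin: centre of its base; z to the cap. Loose in the back compartment of the left or right bin (its y in the unit's frame tells which); once the bin is tipped it leans on the partition, within 5 degrees of square to the floor
- green: green glass bottle with a black cap, same shape and size, in the back compartment of the other bin. Leave it there
- pan (a point): centre of the top face of the balance's round steel pan, 120 mm across, 80 mm above the counter
- balance: white bench balance, fixed, 240 x 180 mm, body 64 mm high, at the left or at the right of the unit. Origin: centre of its underside; its display is at -x, its pan centred at x = +25 mm
- mortar: white mortar, 112 mm across and 75 mm high, with a pestle leaning out to 115 mm height, loose, on the other side of the unit. Origin: centre of its underside. Leave it alone
- beaker: glass beaker 70 mm across, 95 mm high, loose, on the left, beside the unit. Origin: centre of its underside. Leave it alone

How it is judged:
By the outcome, as a careful person would: the job done as asked, in the order asked, and still so for the second after the job is handed in, with the robot touching nothing.
It also fails if it takes over 56 s, if anything falls off the work surface, if the arm or the gripper's body presses on something with over 40 N, if the wrist force passes 120 N, or if a joint passes its speed limit or range.

## Working session

There is one attempt and no reset: what is moved stays moved. The work goes in short steps, Python scripts to look and compute and a tool call to move; the robot and the scene stay as the last step left them, time stands still between calls to the robot, and variables do not carry over. Pictures are saved under pics/ and viewed, about 8 in all and at most 12, crops included, and the job is handed in when it is done.

Besides the shell and the picture viewer there is one more tool, called after "Request:" as name(argument=value, ...) on one line, values as JSON. play_rows: Moves the arm, as the interface text tells. Its arguments: {"type":"object","properties":{"deltas":{"type":"array"},"squeeze":{"type":"number"}},"required":["deltas"]}

```bash
mkdir -p pics; cat > h.py <<'E'
import numpy as np, cv2
from bench import r
from scipy.spatial.transform import Rotation as R
def cam(n):
    m=r.camera_model(n); K=np.array(m['mtx'])
    if n=='wrist':
        o=r.get_obs(); T=np.eye(4); T[:3,:3]=R.from_rotvec(o['orientation']).as_matrix(); T[:3,3]=o['tcp_pos']
        return K, T@np.array(m['T_tool_cam'])
    T=np.eye(4); T[:3,:3]=R.from_rotvec(np.ravel(m['rvec'])).as_matrix(); T[:3,3]=np.ravel(m['tvec'])
    return K,np.linalg.inv(T)
def shot(n,f=None):
    K,T=cam(n); p,d=r.grab_frame(n)
    if f: cv2.imwrite('pics/'+f,p[:,:,::-1])
    v,u=np.mgrid[:400,:640]
    c=np.stack([(u-K[0,2])/K[0,0]*d,(v-K[1,2])/K[1,1]*d,d,np.ones_like(d)],-1)
    w=(c@T.T)[...,:3]; w[d==0]=np.nan
    return p,d,w,K,T
def proj(P,K,T):
    c=np.linalg.inv(T)@np.append(P,1); return K[:2,:2]@(c[:2]/c[2])+K[:2,2]
E
python3 - <<'E'
from h import *
o=r.get_obs(); print(o, r.grip_point_offset)
for n in('scene','top'):
    p,d,w,K,T=shot(n,n+'.png'); np.savez('pics/'+n+'.npz',p=p,w=w,K=K,T=T); print(n,T.round(3))
E
```

```text
{'clock': 0.0, 'joints': array([-1.44709077,  0.47779836,  0.02235949,  1.55647717, -0.01147179,
        1.10927804, -0.08311676]), 'qvel': array([-0.00183278, -0.00061957, -0.00059849,  0.00102078, -0.00037745,
       -0.00011492,  0.00196688]), 'tau': array([ 7.16026370e-04, -5.96442103e+01,  1.60884205e+00, -2.81196731e+01,
        1.24834399e-02,  9.22757172e-03,  1.16523410e-05]), 'tcp_pos': array([0.15496909, 0.65635538, 0.23031641]), 'orientation': array([-3.63300283e-01, -3.12047249e+00,  2.87777081e-03]), 'contact_force': array([-0.00265698,  0.43173156, -0.81569447]), 'moment': array([ 0.04277685,  0.01672976, -0.01820866]), 'grip_width': 0.08564008659585866} 0.0187
scene [[-0.838 -0.374  0.398  0.195]
 [-0.546  0.587 -0.598  0.558]
 [-0.01  -0.718 -0.696  0.798]
 [ 0.     0.     0.     1.   ]]
top [[-0.026 -0.979  0.202  0.401]
 [-1.     0.027 -0.     0.007]
 [-0.005 -0.202 -0.979  1.067]
 [ 0.     0.     0.     1.   ]]
```

View pics/scene.png

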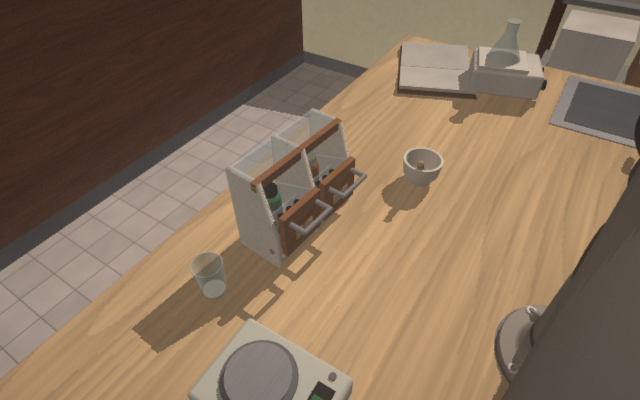

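View pics/top.png

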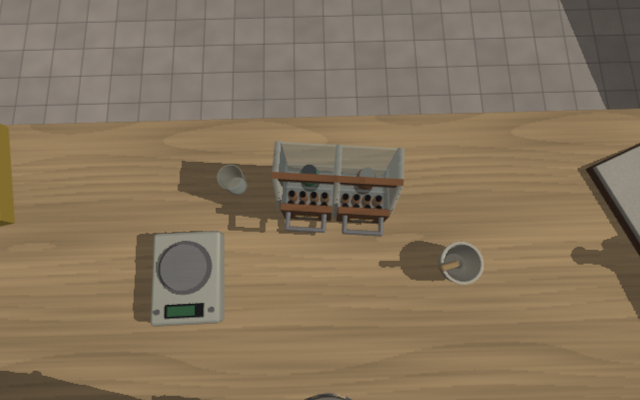

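The green bottle with the black cap is in the left bin: scene (270,195), top (309,175). The amber one is therefore in the right bin, scene (316,168), with its cap near (365,180) in the top view. The balance is on the left with its pan at top (184,267), the mortar is on the right and the beaker at the left.

```bash
python3 - <<'E'
from h import *
t=np.load('pics/top.npz'); w=t['w'];p=t['p'].astype(int);K=t['K'];T=t['T']
def pts(m,n): 
    q=w[m]; print(n,len(q),np.nanmedian(q,0).round(4),np.nanmin(q,0).round(3),np.nanmax(q,0).round(3)); return q
v,u=np.mgrid[:400,:640]
box=lambda a,b,c,d:(u>=a)&(u<=b)&(v>=c)&(v<=d)
z=w[...,2]
# pan
q=pts(box(150,225,230,300)&(abs(z-.08)<.006),'pan'); 
c,rad=cv2.minEnclosingCircle(q[:,:2].astype(np.float32)); print('pan circ',c,rad)
q=pts(box(140,235,220,330)&(abs(z-.064)<.006),'bal'); print(cv2.minAreaRect(q[:,:2].astype(np.float32)))
# rail: top face z~.243, brown
q=pts(box(265,410,165,195)&(abs(z-.243)<.006)&(p[...,0]-p[...,2]>40),'rail'); print(cv2.minAreaRect(q[:,:2].astype(np.float32)))
# handles
for n,b in(('L',(284,330,222,236)),('R',(338,388,224,240))):
    q=pts(box(*b)&(z>.12)&(z<.16),'handle'+n); 
    print(np.polyfit(q[:,1],q[:,0],1))
for n,b in(('mortar',(436,490,238,290)),('beaker',(212,250,160,198))): pts(box(*b)&(z>.03),n)
for n in(365,180),(309,175): print(n,w[n[1]-3:n[1]+4:3,n[0]-3:n[0]+4:3].round(3).tolist())
E
```

```text
pan 1690 [0.4526 0.3632 0.0787] [0.395 0.304 0.074] [0.511 0.425 0.085]
pan circ (0.45275336503982544, 0.3642996549606323) 0.060698650777339935
bal 4315 [0.3917 0.3546 0.0632] [0.309 0.273 0.058] [0.548 0.453 0.07 ]
((0.42838019132614136, 0.3621648848056793), (0.23689444363117218, 0.17777545750141144), 1.1913337707519531)
rail 881 [ 0.6333 -0.0359  0.242 ] [ 0.611 -0.182  0.238] [0.653 0.114 0.247]
((0.6336442828178406, -0.034352824091911316), (0.2977321147918701, 0.018196217715740204), 84.73165893554688)
handleL 243 [0.5365 0.0426 0.1406] [ 0.527 -0.007  0.135] [0.554 0.095 0.145]
[0.056444   0.53500026]
handleR 263 [ 0.5248 -0.0997  0.1405] [ 0.514 -0.148  0.133] [ 0.546 -0.046  0.146]
[0.0435095  0.53057804]
mortar 964 [ 0.4439 -0.3708  0.0689] [ 0.392 -0.413  0.03 ] [ 0.5   -0.288  0.114]
beaker 458 [0.6958 0.2512 0.0706] [0.654 0.21  0.03 ] [0.722 0.28  0.097]
(365, 180) [[[0.636, -0.09, 0.241], [0.636, -0.097, 0.241], [0.635, -0.104, 0.242]], [[0.629, -0.09, 0.241], [0.629, -0.097, 0.241], [0.629, -0.103, 0.24]], [[0.622, -0.089, 0.242], [0.622, -0.096, 0.24], [0.621, -0.103, 0.242]]]
(309, 175) [[[0.651, 0.036, 0.243], [0.65, 0.029, 0.243], [0.651, 0.023, 0.241]], [[0.645, 0.036, 0.24], [0.644, 0.03, 0.242], [0.643, 0.023, 0.244]], [[0.636, 0.036, 0.243], [0.637, 0.03, 0.242], [0.637, 0.023, 0.241]]]
```

```bash
cat >> h.py <<'E'
yaw=-0.088; ux=np.array([np.cos(yaw),np.sin(yaw),0]); uy=np.array([-ux[1],ux[0],0]); Z=np.array([0,0,1.])
U0=np.array([.6515,-.036,0])
def U(x,y,z): return U0+x/1e3*ux+y/1e3*uy+z/1e3*Z
def Rt(th):  # tool tilted th forward, y along unit y
    z=np.sin(th)*ux-np.cos(th)*Z; return np.stack([np.cross(uy,z),uy,z],1)
def go(pos,Rm):
    o=r.get_obs(); R0=R.from_rotvec(o['orientation']).as_matrix()
    d=R0.T@(pos-o['tcp_pos'])*1e3; v=R.from_matrix(R0.T@Rm).as_rotvec()
    print('shift',d.round(1),'turn',v.round(3),'tcp',o['tcp_pos'].round(4),'F',o['contact_force'].round(1))
E
python3 - <<'E'
from h import *
print(np.array(r.camera_model('wrist')['T_tool_cam']).round(3))
go(np.array([.42,.36,.25]),Rt(0)); go(U(-124,-71,185),Rt(0)); print(U(-124,-71,185))
E
```

```text
[[ 0.    -0.946 -0.324  0.082]
 [ 1.    -0.     0.001  0.   ]
 [-0.001 -0.324  0.946 -0.143]
 [ 0.     0.     0.     1.   ]]
shift [-326.1 -227.7  -19.2] turn [-0.002 -0.    -0.144] tcp [0.1549 0.6564 0.2304] F [-0.6  0.7  0.1]
shift [-529.8 -647.9   46.5] turn [-0.002 -0.    -0.144] tcp [0.1549 0.6564 0.2304] F [-0.6  0.7  0.1]
[ 0.52173988 -0.09582734  0.185     ]
```

Request:
play_rows(deltas=[[0,[-326,-228,-20],[0,0,-0.144]],[0,[-326,-228,-20],[0,0,-0.144]],[0,[-326,-228,-20],[0,0,-0.144]],[0,[-326,-228,-20],[0,0,-0.144]],[0,[-326,-228,-20],[0,0,-0.144]],[0,[-326,-228,-20],[0,0,-0.144]],[0,[-326,-228,-20],[0,0,-0.144]],[0,[-400,-350,-10],[0,0,-0.144]]])

```text
clock: 1.1
tcp_pos: [0.4394, 0.3017, 0.2466]
orientation: [0.132, 3.138, 0.0]
contact_force: [2.1, -0.6, -0.1]
grip_width: 0.0001
```

```bash
python3 - <<'E'
from h import *
go(U(-124,-71,185),Rt(0)); print(r.get_obs()['joints'])
E
```

```text
shift [-115.4 -389.2   61.6] turn [0.    0.    0.004] tcp [0.4394 0.3017 0.2466] F [ 2.1 -0.6 -0.1]
[-0.84837401  0.22657468  0.15230454  1.88601186 -0.03950111  1.03162382
  0.80716774]
```

Request:
play_rows(deltas=[[0,[-115,-389,62],[0,0,0]],[0,[-115,-389,62],[0,0,0]],[0,[-115,-389,62],[0,0,0]],[0,[-115,-389,62],[0,0,0]],[0,[-115,-389,62],[0,0,0]],[0,[-115,-389,62],[0,0,0]],[0,[-115,-389,62],[0,0,0]],[0,[-115,-389,62],[0,0,0]]])

```text
clock: 2.1
tcp_pos: [0.5208, -0.099, 0.184]
orientation: [-0.141, -3.138, 0.002]
contact_force: [0.4, -0.5, 0.5]
grip_width: -0.0001
```

```bash
python3 - <<'E'
from h import *
go(U(-124,-71,155),Rt(0)); print(r.get_obs()['joints'].round(2))
p,d,w,K,T=shot('wrist','w1.png')
for th in (0,): 
  print('bar',proj(U(-122,-71,137),K,T),'rail',proj(U(-26,0,222),K,T))
E
```

```text
shift [-0.7  3.3 29. ] turn [-0.001 -0.001 -0.002] tcp [ 0.5208 -0.099   0.184 ] F [ 0.4 -0.5  0.5]
[-0.25  0.3   0.39  1.97 -0.14  0.89  1.69]
bar [319.3954843 234.4972951] rail [478.5182294  506.17686345]
```

View pics/w1.png

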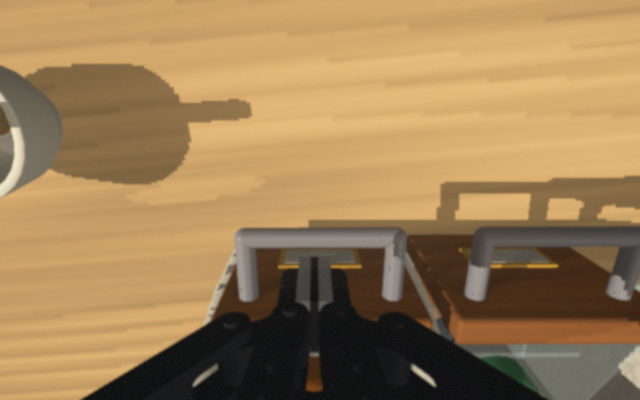

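The bar is at (320,237), within 3 px of the prediction. Next I push it down along its arc.

Request:
play_rows(deltas=[[0,[0,3,20],[0,0,0]],[0,[0,3,38],[0,0,0]],[0,[3,3,44],[0,0,0]],[0,[6,3,49],[0,0,0]],[0,[10,3,53],[0,0,0]],[0,[14,3,58],[0,0,0]],[0,[17,3,62],[0,0,0]],[0,[20,3,67],[0,0,0]]])

```text
clock: 3.15
tcp_pos: [0.5012, -0.0916, 0.117]
orientation: [-0.135, -3.138, 0.0]
contact_force: [-0.2, 0.7, 1.1]
grip_width: -0.0001
```

Request:
play_rows(deltas=[[0,[3,0,5],[0,0,0]],[0,[6,0,10],[0,0,0]],[0,[8,0,15],[0,0,0]],[0,[10,0,20],[0,0,0]],[0,[12,0,25],[0,0,0]],[0,[12,0,25],[0,0,0]],[0,[12,0,25],[0,0,0]],[0,[12,0,25],[0,0,0]]])

```text
clock: 4.15
tcp_pos: [0.4895, -0.0906, 0.0922]
orientation: [0.135, 3.138, -0.0]
contact_force: [1.1, 0.6, -0.0]
grip_width: -0.0003
```

```bash
python3 - <<'E'
from h import *
o=r.get_obs();d=o['tcp_pos']-U0;print(d@ux,d@uy,d[2])
p,d,w,K,T=shot('scene','s2.png'); cv2.imwrite('pics/s2c.png',cv2.resize(p[90:280,200:400,::-1],None,fx=3,fy=3))
go(U(-160,-71,300),Rt(0))
E
```

```text
-0.1565425290356666 -0.06861550617580076 0.09224506045107925
shift [   3.4   -2.4 -207.7] turn [-0.     0.     0.002] tcp [ 0.4895 -0.0906  0.0923] F [-0.4  0.1  0.4]
```

View pics/s2c.png

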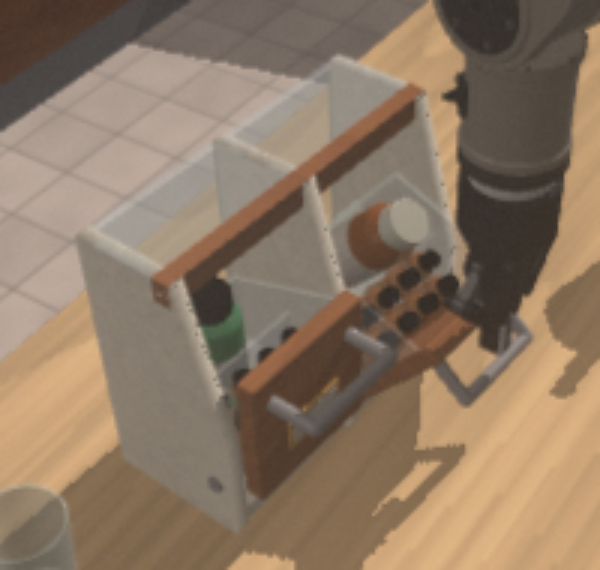

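The right bin stands open on its stop. The amber bottle, white cap at (405,222) in the crop, leans on the partition; the left bin is shut with the green bottle inside. I raise the tool and tilt it along the bottle's axis.

Request:
play_rows(deltas=[[0,[3,0,-60],[0,0,0]],[0,[3,0,-120],[0,0,0]],[85,[3,-2,-170],[0,0,0]],[85,[-10,-2,-175],[0,0.15,0]],[85,[-20,-2,-175],[0,0.15,0]],[85,[-20,-2,-175],[0,0.15,0]]])

```text
clock: 4.95
tcp_pos: [0.5091, -0.0944, 0.2662]
orientation: [-0.129, -2.988, -0.008]
contact_force: [-0.6, 0.5, -0.6]
grip_width: 0.0719
```

```bash
cat >> h.py <<'E'
def ax(h,y=-71,x=68,th=.70):
    c,s=np.cos(th),np.sin(th); return U(-48+x*c-(h-8)*s,y,52+x*s+(h-8)*c)
E
python3 - <<'E'
from h import *
o=r.get_obs();print(R.from_rotvec(o['orientation']).as_matrix()[:,2].round(3), Rt(.7)[:,2])
go(ax(220),Rt(.7)); print(o['joints'].round(2))
E
```

```text
[-0.149  0.012 -0.989] [ 0.64172489 -0.05661802 -0.76484219]
shift [-5.4 -0.3  7.5] turn [-0.001 -0.85   0.002] tcp [ 0.5091 -0.0944  0.2662] F [-0.6  0.5 -0.6]
[-0.28  0.28  0.43  1.81 -0.11  1.23  1.67]
```

Request:
play_rows(deltas=[[85,[-5,0,0],[0,-0.85,0]],[85,[-5,0,0],[0,-0.85,0]],[85,[-5,0,0],[0,-0.85,0]],[85,[-5,0,0],[0,-0.85,0]],[85,[-5,0,7],[0,-0.85,0]],[85,[-5,0,7],[0,-0.85,0]],[85,[-5,0,7],[0,-0.85,0]]])

```text
clock: 5.82
tcp_pos: [0.5108, -0.0944, 0.257]
orientation: [0.104, 2.442, -0.038]
contact_force: [1.1, 0.4, -0.8]
grip_width: 0.085
```

```bash
python3 - <<'E'
from h import *
o=r.get_obs(); print(o['joints'].round(2))
go(ax(220),Rt(.7))
p,d,w,K,T=shot('wrist','w2.png'); np.savez('pics/w2.npz',p=p,w=w,K=K,T=T)
for h in(84,112): print(h,proj(ax(h),K,T))
E
```

```text
[-0.46 -0.13  0.48  2.42  0.59  0.17  0.98]
shift [-2.5 -0.5  0.9] turn [ 0.002 -0.002  0.002] tcp [ 0.5108 -0.0944  0.257 ] F [ 1.1  0.4 -0.8]
84 [312.99753007 190.92039732]
112 [312.98162461 201.56501885]
```

View pics/w2.png

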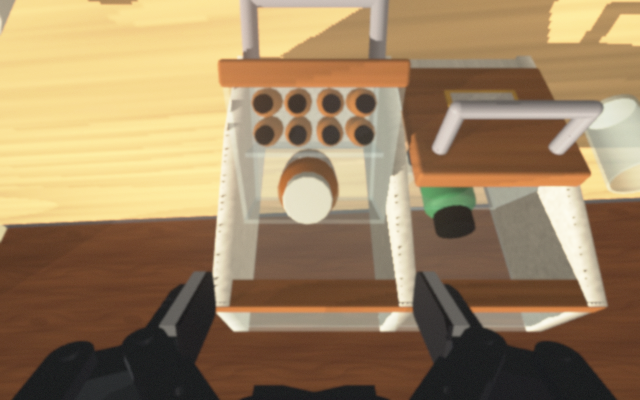

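The cap is at (307,197) and the predicted point was (313,202), so the bottle sits slightly off the bin's middle. I measure it from depth.

```bash
cat > cap.py <<'E'
from h import *
def meas(f):
    t=np.load(f); w=t['w'];p=t['p'].astype(int)
    th=.7;c,s=np.cos(th),np.sin(th)
    q=w-U0; X=q@ux*1e3+48; Y=q@uy*1e3; Zz=q[...,2]*1e3-52
    bx=X*c+Zz*s; bz=-X*s+Zz*c+8   # bin frame, bz height over floor
    hit=lambda a,b:(bz>a)&(bz<b)&(abs(Y+71)<55)&(abs(bx-65)<38)
    m=hit(106,118)&(p.min(-1)>110)
    print('cap top',m.sum(),np.nanmedian(bz[m]))
    (a,b),rad=cv2.minEnclosingCircle(np.stack([bx[m],Y[m]],1).astype(np.float32)); print('cap circ bx,Y',a,b,rad, np.median(bx[m]),np.median(Y[m]))
    m=hit(68,83)&(p[...,0]-p[...,2]>40)
    print('body',m.sum(),'Y',np.percentile(Y[m],[1,99]),'bx',np.percentile(bx[m],[1,99]))
meas('pics/w2.npz')
E
python3 cap.py
```

```text
cap top 1886 112.60502613498184
cap circ bx,Y 66.93219757080078 -75.77275848388672 18.897769927978516 65.93462585848246 -75.53826105437177
body 185 Y [-100.43609857  -51.60751159] bx [42.98946546 63.70853311]
```

```bash
python3 - <<'E'
from h import *
go(ax(125,-75.7,67),Rt(.7));go(ax(48,-75.7,67),Rt(.7))
E
```

```text
shift [ 0.  -5.5 95.8] turn [ 0.002 -0.001  0.002] tcp [ 0.512  -0.0943  0.258 ] F [-0.9  0.7 -0.7]
shift [ -0.   -5.7 172.8] turn [ 0.002 -0.001  0.002] tcp [ 0.512  -0.0943  0.258 ] F [-0.9  0.7 -0.7]
```

Request:
play_rows(deltas=[[68,[0,-6,30],[0,0,0]],[68,[0,-6,65],[0,0,0]],[68,[0,-6,92],[0,0,0]],[68,[0,-6,92],[0,0,0]],[68,[0,-6,92],[0,0,0]]], squeeze=25)

```text
clock: 6.5
tcp_pos: [0.5491, -0.1001, 0.2148]
orientation: [0.106, 2.439, -0.043]
contact_force: [16.6, -42.9, -49.7]
grip_width: 0.0682
```

```bash
python3 - <<'E'
from h import *
go(ax(48,-75.7,67),Rt(.7)); print(r.get_obs()['joints'].round(2),r.get_obs()['grip_width'])
p,d,w,K,T=shot('wrist','w3.png'); np.savez('pics/w3.npz',p=p,w=w,K=K,T=T)
import cap; cap.meas('pics/w3.npz')
E
```

```text
shift [  1.   -2.6 115.7] turn [-0.002  0.001  0.002] tcp [ 0.5491 -0.1001  0.2148] F [ 16.6 -42.9 -49.7]
[-1.5  -0.34  1.46  2.42  1.53  0.35  0.16] 0.0681508582226898
cap top 1886 112.60502613498184
cap circ bx,Y 66.93219757080078 -75.77275848388672 18.897769927978516 65.93462585848246 -75.53826105437177
body 185 Y [-100.43609857  -51.60751159] bx [42.98946546 63.70853311]
cap top 2966 112.50628602274998
cap circ bx,Y 66.8878402709961 -75.66416931152344 18.966405868530273 65.59412649181291 -75.8141291390069
body 331 Y [-99.68436832 -51.39077468] bx [42.74617504 61.58794357]
```

View pics/w3.png

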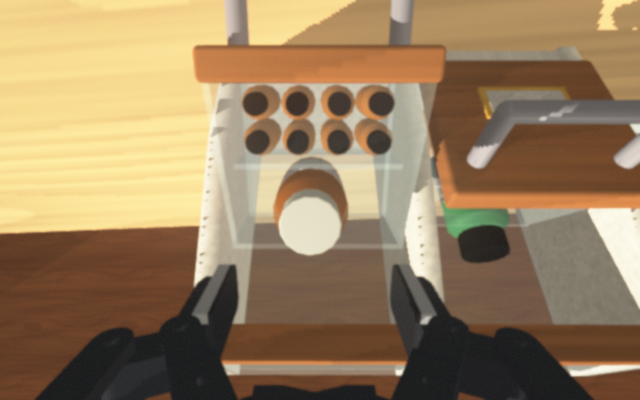

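```bash
python3 - <<'E'
from h import *
o=r.get_obs();print(o['clock'],o['contact_force'].round(1),o['moment'].round(1),o['qvel'].round(2),o['joints'].round(2),o['tau'].round(1))
p,d,w,K,T=shot('scene','s3.png'); p,d,w,K,T=shot('top','t3.png')
cv2.imwrite('pics/st3.png',np.vstack([cv2.imread('pics/s3.png'),cv2.imread('pics/t3.png')])[:, :][::1])
import cv2 as c; c.imwrite('pics/st3.png',c.resize(c.imread('pics/st3.png'),(480,600)))
o=r.get_obs();print(o['clock'],o['contact_force'].round(1),o['qvel'].round(2),o['joints'].round(2),o['tcp_pos'])
E
```

```text
6.55 [ 1.4 12.   2.7] [0.7 0.5 0.6] [ 0.12  0.02 -0.04 -0.02 -0.26 -0.12  0.24] [-1.52 -0.34  1.45  2.42  1.54  0.34  0.16] [ 16.7   5.9   9.9 -22.1   0.6   3.4   0.3]
6.65 [-0.4 -0.5  0.7] [ 0.09 -0.01  0.05  0.   -0.04  0.01  0.03] [-1.51 -0.34  1.45  2.42  1.52  0.34  0.17] [ 0.54947601 -0.09479343  0.21524277]
```

View pics/st3.png

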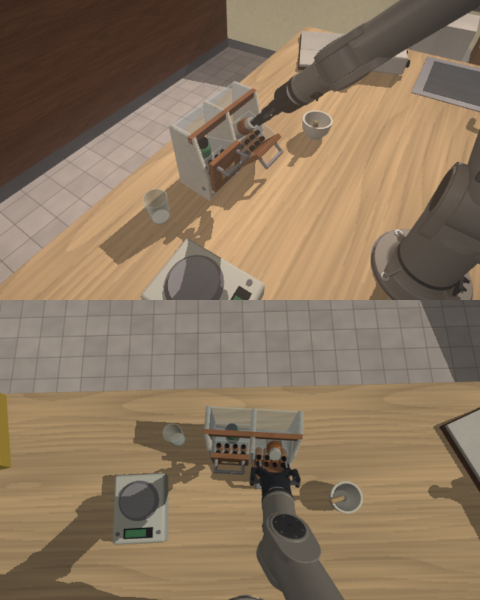

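The 66 N reading was only the elbow swinging: the reading is now about 0 and nothing is touched. But q2, q3 and q4 sit at their limits. The jaws close along y, so the tool's pitch relative to the bottle is free and less tilt will do. I fit a kinematic model so I can plan within the limits.

```bash
cat > fit.py <<'E'
from h import *
from itertools import product
from scipy.optimize import least_squares
o=r.get_obs()
D=[([-1.44709,.477798,.022359,1.556477,-.011472,1.109278,-.083117],[.154969,.656355,.230316],[-.3633,-3.12047,.00288]),
([-.84837401,.22657468,.15230454,1.88601186,-.03950111,1.03162382,.80716774],[.4394,.3017,.2466],[.132,3.138,0]),
([-.25,.30,.39,1.97,-.14,.89,1.69],[.5208,-.099,.184],[-.141,-3.138,.002]),
([-.28,.28,.43,1.81,-.11,1.23,1.67],[.5091,-.0944,.2662],[-.129,-2.988,-.008]),
([-.46,-.13,.48,2.42,.59,.17,.98],[.5115,-.0944,.2575],[.104,2.442,-.038]),
(o['joints'],o['tcp_pos'],o['orientation'])]
E=lambda a,q:R.from_euler(a,q)
def fk(q,s,c):  # c: offs q1,q7, d1,d3,d5,d7, lateral a's
    A=E('z',s[0]*q[0]+c[0]); p=np.array([0,0,c[2]]); ax='zyzyzyz'
    A=A*E('y',q[1]); p=p+A.apply([c[6],0,c[3]])
    A=A*E('z',s[1]*q[2])*E('y',q[3]); p=p+A.apply([c[7],0,c[4]])
    A=A*E('z',s[2]*q[4])*E('y',q[5]); p=p+A.apply([c[8],0,c[5]])
    return p,A*E('z',s[3]*q[6]+c[1])
if __name__=='__main__':
    best=None
    for s in product((1,-1),repeat=4):
      for c0 in (0,1.57,3.14,-1.57):
       for c1 in (0,1.57,3.14,-1.57):
        def f(c):
            e=[]
            for q,p,v in D:
                P,A=fk(q,s,c); e+=list(P-p)+list(.3*(A.inv()*R.from_rotvec(v)).as_rotvec())
            return np.array(e)
        z=least_squares(f,[c0,c1,.36,.42,.4,.35,0,0,0],max_nfev=40)
        if best is None or z.cost<best[0]: best=(z.cost,s,z.x); 
    print(best[0],best[1],best[2].round(4).tolist()); np.save('fk.npy',np.r_[best[1],best[2]])
E
python3 fit.py
```

```text
0.0006062055636277446 (-1, -1, -1, -1) [-0.0863, 1.4915, 0.3569, 0.5115, 0.5091, 0.347, -0.0199, 0.0071, -0.0088]
```

```bash
cat > ik.py <<'E'
from fit import *
F=np.load('fk.npy'); S,C=F[:4],F[4:]
lo=np.array([-2.96,-.34,-1.41,.24,-1.37,.17,-2.96]);hi=np.array([2.96,2.1,1.46,2.44,4.51,1.92,2.96])
def ik(p,Rm,q0,w=.01,wm=0.0):
    tgt=R.from_matrix(Rm)
    def f(q):
        P,A=fk(q,S,C); return np.r_[(P-p)*10,(A.inv()*tgt).as_rotvec()*5,w*(q[2]),w*.3*(q-q0)]
    z=least_squares(f,np.clip(q0,lo+.06,hi-.06),bounds=(lo+.05,hi-.05))
    P,A=fk(z.x,S,C); return z.x,np.linalg.norm(P-p)*1e3,np.linalg.norm((A.inv()*tgt).as_rotvec())
if __name__=='__main__':
    q0=np.array([-.2,.3,.1,1.9,0,.8,1.6])
    for th in(.35,.45,.5,.55,.6,.7):
      for hg in(75,102):
        for ret in(0,60,110):
            p=ax(hg+ret,-75.7,67)+.0187*Rt(th)[:,2]
            q,e,a=ik(p,Rt(th),q0); print(th,hg,ret,q.round(2),'err %.0fmm %.2f'%(e,a))
E
python3 ik.py
```

```text
0.35 75 0 [ 0.09  0.37  0.02  2.06 -0.12  0.37  1.7 ] err 0mm 0.00
0.35 75 60 [ 0.09  0.23  0.02  2.12 -0.1   0.45  1.69] err 0mm 0.00
0.35 75 110 [ 0.1   0.11  0.03  2.15 -0.09  0.53  1.69] err 0mm 0.00
0.35 102 0 [ 0.09  0.31  0.02  2.09 -0.11  0.4   1.7 ] err 0mm 0.00
0.35 102 60 [ 0.09  0.17  0.03  2.14 -0.1   0.49  1.69] err 0mm 0.00
0.35 102 110 [ 0.1   0.05  0.03  2.17 -0.08  0.58  1.68] err 0mm 0.00
0.45 75 0 [ 0.12  0.35 -0.01  2.13 -0.21  0.22  1.8 ] err 0mm 0.00
0.45 75 60 [ 0.11  0.21  0.02  2.19 -0.19  0.31  1.78] err 0mm 0.00
0.45 75 110 [ 0.1   0.08  0.03  2.22 -0.15  0.4   1.75] err 0mm 0.00
0.45 102 0 [ 0.11  0.29  0.    2.16 -0.2   0.26  1.79] err 0mm 0.00
0.45 102 60 [ 0.1   0.14  0.03  2.21 -0.17  0.35  1.76] err 0mm 0.00
0.45 102 110 [ 0.1   0.01  0.04  2.24 -0.14  0.45  1.74] err 0mm 0.00
0.5 75 0 [-0.26  0.37  0.39  2.16 -0.93  0.22  2.44] err 0mm 0.00
0.5 75 60 [ 0.12  0.2   0.01  2.22 -0.26  0.24  1.86] err 0mm 0.00
0.5 75 110 [ 0.11  0.07  0.03  2.26 -0.21  0.33  1.81] err 0mm 0.00
0.5 102 0 [-0.19  0.29  0.32  2.19 -0.68  0.22  2.21] err 0mm 0.00
0.5 102 60
[... 653 characters left out ...]
2.77] err 0mm 0.00
0.6 75 110 [-1.24  0.1   1.37  2.36 -0.74  0.22  2.26] err 0mm 0.00
0.6 102 0 [-0.44  0.31  0.59  2.23 -1.32  0.22  2.81] err 6mm 0.02
0.6 102 60 [-0.82  0.17  0.96  2.32 -1.02  0.22  2.53] err 0mm 0.00
0.6 102 110 [ 0.1  -0.03  0.05  2.34 -0.34  0.25  1.95] err 0mm 0.00
0.7 75 0 [-0.3   0.32  0.46  2.19 -1.32  0.22  2.84] err 35mm 0.09
0.7 75 60 [-0.67  0.2   0.83  2.3  -1.32  0.22  2.83] err 22mm 0.05
0.7 75 110 [ 1.59 -0.07 -1.36  2.39 -1.18  0.22  2.8 ] err 12mm 0.01
0.7 102 0 [-0.41  0.26  0.58  2.24 -1.32  0.22  2.84] err 30mm 0.08
0.7 102 60 [-1.06  0.16  1.21  2.35 -1.32  0.22  2.82] err 15mm 0.04
0.7 102 110 [ 0.99 -0.07 -0.77  2.39 -1.    0.22  2.62] err 8mm 0.01
```

```bash
python3 - <<'E'
from h import *
go(U(-150,-74,290),Rt(.1)); go(ax(170,-75.7,67),Rt(.4)); print(r.get_obs()['joints'].round(2))
E
```

```text
shift [ -7.2  -6.  -91.7] turn [0.003 0.601 0.011] tcp [ 0.5495 -0.0948  0.2152] F [-0.4 -0.5  0.7]
shift [ 1.2 -8.1 -6. ] turn [0.004 0.301 0.01 ] tcp [ 0.5495 -0.0948  0.2152] F [-0.4 -0.5  0.7]
[-1.51 -0.34  1.45  2.42  1.52  0.34  0.17]
```

Request:
play_rows(deltas=[[68,[-2,-3,-30],[0,0.05,0]],[68,[-4,-6,-60],[0,0.15,0]],[68,[-7,-6,-90],[0,0.25,0]],[68,[-7,-6,-90],[0,0.35,0]],[68,[-7,-6,-90],[0,0.45,0]],[68,[-7,-6,-90],[0,0.6,0]],[68,[-7,-6,-90],[0,0.6,0]],[68,[-7,-6,-90],[0,0.6,0]]])

```text
clock: 7.65
tcp_pos: [0.4946, -0.0942, 0.2912]
orientation: [0.113, 3.034, -0.005]
contact_force: [-0.3, -0.1, -0.3]
grip_width: 0.068
```

```bash
python3 - <<'E'
from h import *
go(ax(170,-75.7,67),Rt(.4)); go(U(-150,300,290),Rt(.1)); print(r.get_obs()['joints'].round(2),r.get_obs()['clock'])
E
```

```text
shift [-42.2  -4.7  77. ] turn [ 0.004 -0.294  0.013] tcp [ 0.4946 -0.0942  0.2912] F [-0.3 -0.1 -0.3]
shift [ -6.1 371.7   2.2] turn [0.002 0.006 0.013] tcp [ 0.4946 -0.0942  0.2912] F [-0.3 -0.1 -0.3]
[-1.58 -0.34  1.45  2.01  0.4   1.1   1.21] 7.65
```

```bash
cat > sim.py <<'E'
from ik import *
def sim(q,wps,n=25):
    for p,Rm in wps:
        P0,A0=fk(q,S,C); rv=(A0.inv()*R.from_matrix(Rm)).as_rotvec(); worst=0
        for k in range(1,n+1):
            tp=P0+(p-P0)*k/n; tA=A0*R.from_rotvec(rv*k/n)
            f=lambda x:np.r_[(fk(x,S,C)[0]-tp)*20,(fk(x,S,C)[1].inv()*tA).as_rotvec()*10,.02*(x-q)]
            z=least_squares(f,np.clip(q,lo+1e-3,hi-1e-3),bounds=(lo,hi)); q=z.x
            worst=max(worst,np.linalg.norm(fk(q,S,C)[0]-tp)*1e3)
        print(q.round(2),'worst %.1f'%worst)
    return q
if __name__=='__main__':
    q=r.get_obs()['joints']; g=[(ax(170,-75.7,67),Rt(.4)),(ax(91,-75.7,67),Rt(.4)),(ax(170,-75.7,67),Rt(.4))]
    print('direct'); sim(q,g)
    print('via left'); sim(q,[(U(-150,300,290),Rt(.1)),(U(-150,-75,290),Rt(.1))]+g)
    print('via far'); sim(q,[(U(-250,-74,300),Rt(-.3)),(U(100,-74,420),Rt(0)),(U(-150,-75,290),Rt(.1))]+g)
E
python3 sim.py
```

```text
direct
[-1.53 -0.34  1.46  2.24  0.63  0.61  1.02] worst 17.8
[-1.54 -0.34  1.46  2.28  0.72  0.55  0.92] worst 91.1
[-1.53 -0.34  1.46  2.24  0.63  0.61  1.02] worst 17.8
via left
[-2.32 -0.34  1.46  1.96  0.48  1.12  0.46] worst 68.8
[-1.59 -0.34  1.46  2.02  0.4   1.09  1.19] worst 3.6
[-1.53 -0.34  1.46  2.24  0.63  0.61  1.02] worst 17.8
[-1.54 -0.34  1.46  2.28  0.72  0.55  0.92] worst 91.1
[-1.53 -0.34  1.46  2.24  0.63  0.61  1.02] worst 17.8
via far
[-1.61 -0.34  1.46  1.99  0.29  1.47  1.22] worst 25.8
[-1.72 -0.34  1.46  1.68  0.41  1.31  1.19] worst 163.4
[-1.59 -0.34  1.46  2.02  0.4   1.09  1.19] worst 3.6
[-1.53 -0.34  1.46  2.24  0.63  0.61  1.02] worst 17.8
[-1.54 -0.34  1.46  2.28  0.72  0.55  0.92] worst 91.1
[-1.53 -0.34  1.46  2.24  0.63  0.61  1.02] worst 17.8
```

```bash
python3 - <<'E'
from sim import *
q=r.get_obs()['joints']; g=[(U(-150,-74,290),Rt(.1)),(ax(170,-75.7,67),Rt(.4)),(ax(91,-75.7,67),Rt(.4)),(ax(170,-75.7,67),Rt(.4))]
for x,z,t in((.42,.46,.25),(.40,.50,.2),(.46,.5,.3),(.5,.6,.3)):
    print(x,z,t); sim(q,[(np.array([x,-.08,z]),Rt(t))]+g[:],20)
E
```

```text
0.42 0.46 0.25
[-0.38 -0.34  0.35  1.95  0.13  1.26  1.44] worst 0.0
[-0.37  0.06  0.48  1.98 -0.05  1.01  1.62] worst 0.0
[-0.34  0.1   0.47  2.18 -0.19  0.48  1.76] worst 0.0
[-0.24  0.3   0.38  2.12 -0.42  0.37  1.95] worst 0.0
[-0.34  0.1   0.47  2.18 -0.19  0.48  1.76] worst 0.0
0.4 0.5 0.2
[-0.3  -0.34  0.29  1.87  0.1   1.4   1.47] worst 0.0
[-0.28  0.06  0.39  1.98 -0.04  1.01  1.62] worst 0.0
[-0.26  0.09  0.39  2.18 -0.18  0.48  1.75] worst 0.0
[-0.18  0.29  0.31  2.12 -0.36  0.37  1.91] worst 0.0
[-0.26  0.09  0.38  2.18 -0.18  0.48  1.75] worst 0.0
0.46 0.5 0.3
[-0.66 -0.34  0.54  1.86  0.22  1.28  1.34] worst 0.0
[-0.66  0.07  0.77  1.99 -0.07  1.01  1.63] worst 0.0
[-0.62  0.11  0.75  2.19 -0.25  0.49  1.8 ] worst 0.0
[-0.44  0.33  0.59  2.12 -0.58  0.4   2.08] worst 0.0
[-0.61  0.11  0.74  2.19 -0.25  0.49  1.8 ] worst 0.0
0.5 0.6 0.3
[-1.08 -0.34  0.8   1.6   0.32  1.48  1.24] worst 0.0
[-1.17  0.11  1.31  2.01 -0.14  1.01  1.69] worst 0.0
[-1.02  0.17  1.17  2.2  -0.42  0.51  1.94] worst 0.0
[-0.67  0.39  0.86  2.13 -0.81  0.46  2.27] worst 0.0
[-1.01  0.17  1.17  2.2  -0.42  0.51  1.94] worst 0.0
```

```bash
python3 - <<'E'
from h import *
go(np.array([.40,-.08,.5]),Rt(.2))
E
```

```text
shift [  72.8    7.3 -217.7] turn [ 0.003 -0.094  0.013] tcp [ 0.4946 -0.0942  0.2912] F [-0.3 -0.1 -0.3]
```

Request:
play_rows(deltas=[[68,[9,1,-27],[0,-0.01,0]],[68,[18,2,-54],[0,-0.02,0]],[68,[27,3,-82],[0,-0.03,0]],[68,[36,4,-109],[0,-0.05,0]],[68,[45,5,-136],[0,-0.06,0]],[68,[55,6,-163],[0,-0.07,0]],[68,[64,7,-190],[0,-0.08,0]],[68,[73,7,-218],[0,-0.09,0]]])

```text
clock: 8.65
tcp_pos: [0.3989, -0.0822, 0.5004]
orientation: [0.116, 2.944, -0.007]
contact_force: [-0.1, -0.3, -0.1]
grip_width: 0.0682
```

```bash
python3 - <<'E'
from sim import *
q=r.get_obs()['joints']; print(q.round(2),r.get_obs()['clock'])
g=[(ax(180,-75.7,67),Rt(.4)),(ax(91,-75.7,67),Rt(.4))]; sim(q,g)
go(*g[0])
E
```

```text
[-0.54 -0.33  0.4   1.82  0.17  1.43  1.34] 8.65
[-0.52  0.07  0.65  2.19 -0.18  0.5   1.74] worst 0.0
[-0.37  0.31  0.51  2.12 -0.52  0.39  2.03] worst 0.0
shift [-84.1  -9.6 295.6] turn [ 0.005 -0.204  0.008] tcp [ 0.3989 -0.0822  0.5004] F [-0.1 -0.3 -0.1]
```

Request:
play_rows(deltas=[[60,[-11,-1,37],[0,-0.03,0]],[60,[-21,-2,74],[0,-0.05,0]],[60,[-32,-4,111],[0,-0.08,0]],[60,[-42,-5,148],[0,-0.1,0]],[60,[-53,-6,185],[0,-0.13,0]],[60,[-63,-7,222],[0,-0.15,0]],[60,[-74,-8,259],[0,-0.18,0]],[60,[-84,-10,295],[0,-0.2,0]]])

```text
clock: 9.65
tcp_pos: [0.5372, -0.1057, 0.2261]
orientation: [0.117, 2.742, -0.019]
contact_force: [1.7, 1.0, -0.3]
grip_width: 0.06
```

```bash
python3 - <<'E'
from h import *
p,d,w,K,T=shot('wrist','w4.png'); np.savez('pics/w4.npz',p=p,w=w,K=K,T=T)
import cap; cap.meas('pics/w4.npz')
print(r.get_obs()['joints'].round(2),r.get_obs()['clock'])
go(ax(135,-75.7,67),Rt(.4)); go(ax(91,-75.7,67),Rt(.4))
E
```

```text
cap top 1886 112.60502613498184
cap circ bx,Y 66.93219757080078 -75.77275848388672 18.897769927978516 65.93462585848246 -75.53826105437177
body 185 Y [-100.43609857  -51.60751159] bx [42.98946546 63.70853311]
cap top 2547 112.4739971053417
cap circ bx,Y 67.4110107421875 -75.43994903564453 19.058151245117188 66.93869947911354 -75.76953000944894
body 212 Y [-118.60273087  -28.77685244] bx [ 44.29074368 102.98585293]
[-0.55  0.1   0.69  2.2  -0.16  0.48  1.73] 9.7
shift [-16.8   3.6  38.9] turn [ 0.002 -0.008  0.004] tcp [ 0.536  -0.1056  0.2218] F [-0.9  1.1 -2.7]
shift [-30.1   3.5  80.8] turn [ 0.002 -0.008  0.004] tcp [ 0.536  -0.1056  0.2218] F [-0.9  1.1 -2.7]
```

Request:
play_rows(deltas=[[60,[-9,4,20],[0,0,0]],[60,[-17,4,39],[0,-0.008,0]],[60,[-21,4,53],[0,-0.008,0]],[60,[-26,4,67],[0,-0.008,0]],[60,[-30,4,81],[0,-0.008,0]],[60,[-30,4,81],[0,-0.008,0]],[60,[-30,4,81],[0,-0.008,0]]])

```text
clock: 10.58
tcp_pos: [0.5943, -0.1081, 0.159]
orientation: [0.119, 2.739, -0.024]
contact_force: [-0.8, 1.0, 0.6]
grip_width: 0.06
```

```bash
python3 - <<'E'
from h import *
print(r.get_obs()['joints'].round(2),r.get_obs()['clock'])
go(ax(91,-75.7,67),Rt(.4))
p,d,w,K,T=shot('wrist','w5.png')
a,_,_,_,_=shot('scene'); cv2.imwrite('pics/v5.png',np.hstack([p[...,::-1][:,120:520],cv2.resize(a[100:260,220:380,::-1],(400,400))]))
E
```

```text
[-0.36  0.31  0.52  2.14 -0.47  0.36  2.  ] 10.575
shift [-0.2  1.2  0.5] turn [0.001 0.001 0.001] tcp [ 0.5943 -0.1081  0.159 ] F [-0.8  1.   0.6]
```

View pics/v5.png

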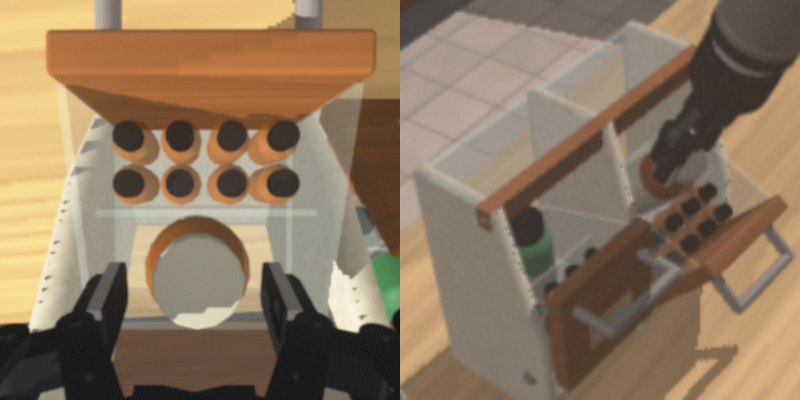

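The cap, centred near (200,280), lies between the open pads at columns 125 and 265. I close on it.

Request:
play_rows(deltas=[[50,[0,1,0],[0,0,0]],[42,[0,1,0],[0,0,0]],[30,[0,1,0],[0,0,0]],[30,[0,1,0],[0,0,0]],[30,[0,1,0],[0,0,0]]], squeeze=50)

```text
clock: 11.3
tcp_pos: [0.5951, -0.1062, 0.1596]
orientation: [0.117, 2.737, -0.023]
contact_force: [-2.5, 0.0, 5.8]
grip_width: 0.0364
```

```bash
python3 - <<'E'
from sim import *
o=r.get_obs();q=o['joints'];print(o['clock'],o['grip_width'],q.round(2))
g=[(ax(95+75,-75.7,67),Rt(.4)),(ax(170,-75.7,67)-.06*ux+.11*Z,Rt(.3))]; sim(q,g)
go(*g[0]);go(*g[1])
E
```

```text
11.3 0.03643330385239961 [-0.37  0.31  0.52  2.14 -0.47  0.36  2.  ]
[-0.5   0.1   0.63  2.19 -0.22  0.48  1.78] worst 0.0
[-0.51 -0.16  0.56  2.1   0.09  0.88  1.51] worst 0.0
shift [ 23.8  -0.6 -74.7] turn [0.002 0.002 0.002] tcp [ 0.5951 -0.1062  0.1596] F [-2.5  0.   5.8]
shift [  36.    -0.4 -199.4] turn [0.001 0.102 0.002] tcp [ 0.5951 -0.1062  0.1596] F [-2.5  0.   5.8]
```

Request:
play_rows(deltas=[[30,[4,0,-12],[0,0,0]],[30,[8,0,-24],[0,0,0]],[30,[12,0,-37],[0,0,0]],[30,[16,0,-49],[0,0,0]],[30,[20,0,-62],[0,0,0]],[30,[24,0,-75],[0,0,0]],[30,[28,0,-85],[0,0,0]],[30,[28,0,-85],[0,0,0]]])

```text
clock: 12.3
tcp_pos: [0.5352, -0.101, 0.2271]
orientation: [0.117, 2.737, -0.021]
contact_force: [-0.4, -0.0, -1.4]
grip_width: 0.0364
```

```bash
python3 - <<'E'
from sim import *
o=r.get_obs();q=o['joints'];print(o['clock'],o['grip_width'],q.round(2),o['contact_force'])
p,d,w,K,T=shot('scene'); cv2.imwrite('pics/v6.png',cv2.resize(p[80:260,200:400,::-1],None,fx=3,fy=3))
g=[(ax(170,-75.7,67)-.08*ux+.13*Z,Rt(.2)),(np.array([.42,.20,.40]),Rt(-.3)),(np.array([.452,.364,.30]),Rt(-.3)),(np.array([.452,.364,.17]),Rt(-.3))]; sim(q,g)
go(*g[0])
E
```

```text
12.3 0.036419592998206504 [-0.62  0.08  0.74  2.2  -0.14  0.48  1.7 ] [-0.35292779 -0.00356141 -1.44746702]
[-0.62 -0.17  0.65  2.04  0.11  1.04  1.48] worst 0.0
[-0.81  0.16  0.41  1.67 -0.18  1.6   1.11] worst 0.0
[-0.91  0.42  0.32  1.56 -0.3   1.44  0.97] worst 0.0
[-0.89  0.55  0.3   1.67 -0.35  1.22  1.04] worst 0.0
shift [  17.9   -0.5 -140.4] turn [0.002 0.202 0.002] tcp [ 0.5356 -0.1009  0.2269] F [ 0.2  0.5 -2.8]
```

View pics/v6.png

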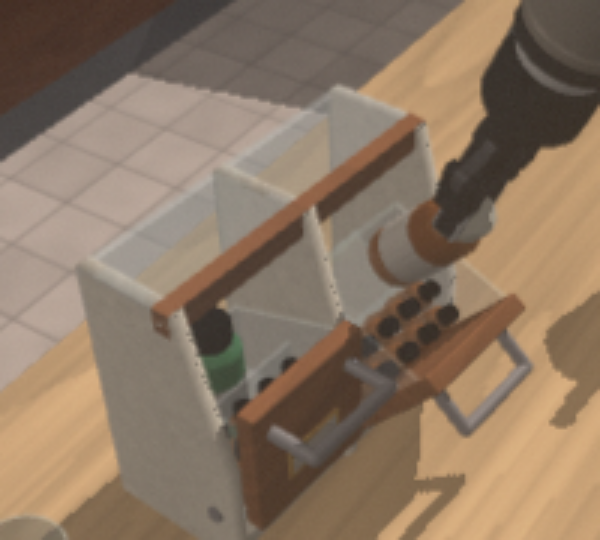

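The bottle is out of the compartment and held by the cap; the bin stays open. I carry it up and back.

Request:
play_rows(deltas=[[30,[2,0,-25],[0,0,0]],[30,[4,0,-50],[0,0,0]],[30,[7,0,-75],[0,0,0]],[30,[10,0,-100],[0,0.05,0]],[30,[14,0,-120],[0,0.1,0]],[30,[18,0,-140],[0,0.2,0]],[30,[18,0,-140],[0,0.2,0]]])

```text
clock: 13.22
tcp_pos: [0.4661, -0.095, 0.3496]
orientation: [0.125, 2.934, -0.01]
contact_force: [0.9, -0.1, -2.7]
grip_width: 0.0365
```

```bash
python3 - <<'E'
from sim import *
o=r.get_obs();q=o['joints'];print(o['clock'],o['grip_width'],q.round(2),o['contact_force'])
go(np.array([.43,.20,.40]),Rt(-.3)); go(np.array([.44,.364,.32]),Rt(-.3))
E
```

```text
13.225 0.036538841469840856 [-0.69 -0.16  0.68  2.02  0.14  1.05  1.43] [ 0.90199879 -0.07782638 -2.67846179]
shift [ 49.7 291.  -61.2] turn [0.002 0.505 0.003] tcp [ 0.4661 -0.095   0.3496] F [ 0.9 -0.1 -2.7]
shift [ 69.9 455.1  16.6] turn [0.002 0.505 0.003] tcp [ 0.4661 -0.095   0.3496] F [ 0.9 -0.1 -2.7]
```

Request:
play_rows(deltas=[[30,[8,30,-10],[0,0.08,0]],[30,[16,65,-20],[0,0.16,0]],[30,[24,105,-30],[0,0.24,0]],[30,[32,145,-40],[0,0.32,0]],[30,[40,185,-50],[0,0.4,0]],[30,[46,225,-58],[0,0.46,0]],[30,[50,260,-61],[0,0.5,0]],[30,[50,291,-61],[0,0.505,0]]])

```text
clock: 14.22
tcp_pos: [0.43, 0.2012, 0.3979]
orientation: [-0.122, -2.839, -0.019]
contact_force: [-0.4, -0.4, -2.1]
grip_width: 0.0362
```

```bash
python3 - <<'E'
from sim import *
o=r.get_obs();q=o['joints'];print(o['clock'],o['grip_width'],q.round(2),o['contact_force'])
go(np.array([.452,.364,.32]),Rt(-.3))
E
```

```text
14.225 0.0361791582060556 [-0.89  0.18  0.51  1.65 -0.22  1.6   1.13] [-0.42561388 -0.44475663 -2.0594803 ]
shift [-30.6 164.1  72.1] turn [-0.    -0.     0.002] tcp [0.43   0.2012 0.3979] F [-0.4 -0.4 -2.1]
```

Request:
play_rows(deltas=[[30,[-6,30,14],[0,0,0]],[30,[-12,65,28],[0,0,0]],[30,[-18,100,43],[0,0,0]],[30,[-25,135,58],[0,0,0]],[30,[-31,164,72],[0,0,0]],[30,[-31,164,72],[0,0,0]],[30,[-31,164,72],[0,0,0]]])

```text
clock: 15.1
tcp_pos: [0.4527, 0.3631, 0.3196]
orientation: [-0.124, -2.84, -0.018]
contact_force: [-0.6, 0.2, -1.3]
grip_width: 0.0361
```

```bash
python3 - <<'E'
from h import *
o=r.get_obs();print(o['clock'],o['tcp_pos'],o['contact_force'])
Rm=R.from_rotvec(o['orientation']).as_matrix()
for n in('scene','wrist','top'):
    p,d,w,K,T=shot(n,n+'7.png'); np.savez('pics/7%s.npz'%n,p=p,w=w)
    q=w-o['tcp_pos']; m=(np.hypot(q[...,0],q[...,1])<.07)&(q[...,2]<.03)&(q[...,2]>-.13)&(p[...,0].astype(int)-p[...,2]>35)
    print(n,m.sum(), np.nanpercentile(w[m],[1,50,99],axis=0).round(3).tolist() if m.sum()>20 else '')
a=cv2.imread('pics/scene7.png'); b=cv2.imread('pics/wrist7.png')
cv2.imwrite('pics/v7.png',cv2.resize(np.vstack([a,b]),(480,600)))
E
```

```text
15.1 [0.45274634 0.36312132 0.31955199] [-0.62906012  0.22687734 -1.28862207]
scene 810 [[0.426, 0.342, 0.233], [0.435, 0.376, 0.307], [0.465, 0.389, 0.325]]
wrist 1900 [[0.429, 0.331, 0.309], [0.437, 0.362, 0.316], [0.473, 0.386, 0.346]]
top 214 [[0.428, 0.333, 0.236], [0.443, 0.34, 0.309], [0.472, 0.373, 0.333]]
```

View pics/v7.png

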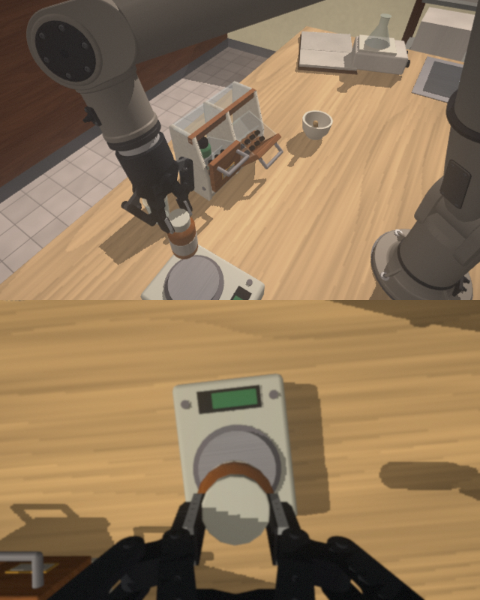

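The bottle is held nearly upright above the pan. I fit its cylinder to get the remaining tilt and the height of its base.

```bash
cat > cyl.py <<'E'
import sys
from h import *
from scipy.optimize import least_squares
def cyl(files,zlo,zhi,c):
    Q=[]
    for f in files:
        t=np.load(f); w=t['w']; p=t['p'].astype(int)
        m=(np.hypot(w[...,0]-c[0],w[...,1]-c[1])<.05)&(w[...,2]>zlo)&(w[...,2]<zhi)&(p.max(-1)>70)
        Q.append(w[m]); print(f,m.sum())
    Q=np.vstack(Q); zm=Q[:,2].mean()
    def f(x):
        d=np.array([x[2],x[3],1]); d/=np.linalg.norm(d); v=Q-np.array([x[0],x[1],zm]); return (np.linalg.norm(np.cross(v,d),axis=1)-.026)*1e3
    z=least_squares(f,[c[0],c[1],0,0],loss='soft_l1'); print('axis at z=%.3f'%zm,z.x[:2].round(4),'slope',z.x[2:].round(3),'rms',np.sqrt((f(z.x)**2).mean()).round(2),'unit-x slope',z.x[2:]@ux[:2],'y',z.x[2:]@uy[:2],'zmin',np.percentile(Q[:,2],[.5,2]))
if __name__=='__main__':
    F=['pics/7scene.npz','pics/7top.npz']
    cyl(F,.215,.303,(.4527,.363)); cyl(F[:1],.215,.303,(.4527,.363))
E
python3 cyl.py
```

```text
pics/7scene.npz 894
pics/7top.npz 339
axis at z=0.269 [0.4538 0.3623] slope [-0.044  0.011] rms 0.66 unit-x slope -0.04479962461185099 y 0.0068938336096162865 zmin [0.23010762 0.23233011]
pics/7scene.npz 894
axis at z=0.269 [0.4537 0.3625] slope [-0.044  0.008] rms 0.49 unit-x slope -0.044206763046284736 y 0.004520719196314694 zmin [0.23001807 0.23233248]
```

```bash
python3 - <<'E'
from h import *
o=r.get_obs();p=o['tcp_pos']; Rm=Rt(-.345)
for z in(.13,.148,.156): go(np.array([.454,.3645,p[2]-z]),Rm)
E
```

```text
shift [-39.    1.6 124. ] turn [0.001 0.046 0.   ] tcp [0.4531 0.3629 0.3206] F [-0.3  0.9 -1.2]
shift [-44.3   1.6 141.2] turn [0.001 0.046 0.   ] tcp [0.4531 0.3629 0.3206] F [-0.3  0.9 -1.2]
shift [-46.7   1.6 148.9] turn [0.001 0.046 0.   ] tcp [0.4531 0.3629 0.3206] F [-0.3  0.9 -1.2]
```

Request:
play_rows(deltas=[[30,[-6,1,20],[0,0.02,0]],[30,[-13,2,42],[0,0.046,0]],[30,[-21,2,66],[0,0.046,0]],[30,[-28,2,90],[0,0.046,0]],[30,[-34,2,108],[0,0.046,0]],[30,[-38,2,120],[0,0.046,0]],[30,[-38,2,120],[0,0.046,0]],[30,[-38,2,120],[0,0.046,0]]])

```text
clock: 16.25
tcp_pos: [0.4547, 0.3651, 0.1954]
orientation: [-0.123, -2.795, -0.024]
contact_force: [-0.1, 0.4, -2.1]
grip_width: 0.0364
```

```bash
python3 - <<'E'
from cyl import *
o=r.get_obs();print(o['clock'],o['tcp_pos'],o['contact_force'])
for n in('scene','top'):
    p,d,w,K,T=shot(n); np.savez('pics/8%s.npz'%n,p=p,w=w)
    m=np.abs(w[...,2]-.08)<.006; m&=np.hypot(w[...,0]-.4527,w[...,1]-.364)<.055; print('pan z',np.median(w[...,2][m]))
z=o['tcp_pos'][2]; cyl(['pics/8scene.npz','pics/8top.npz'],z-.078,z-.017,(.4535,.364))
E
```

```text
16.25 [0.45467214 0.36511238 0.19538608] [-0.14042495  0.39947774 -2.14145199]
pan z 0.08026964214417226
pan z 0.07872765261583159
pics/8scene.npz 541
pics/8top.npz 181
axis at z=0.150 [0.4532 0.3647] slope [0.009 0.004] rms 0.6 unit-x slope 0.00828729397265769 y 0.004383889013637977 zmin [0.1178733  0.11903456]
```

Request:
play_rows(deltas=[[30,[-1.4,0,3.8],[0,0,0]],[30,[-2.7,0,7.5],[0,0,0]],[30,[-4.1,0,11.3],[0,0,0]],[30,[-5.1,0,14.1],[0,0,0]],[30,[-5.8,0,16],[0,0,0]],[30,[-6.1,0,17],[0,0,0]],[30,[-6.1,0,17],[0,0,0]]])

```text
clock: 17.23
tcp_pos: [0.4547, 0.3652, 0.1775]
orientation: [-0.123, -2.796, -0.024]
contact_force: [0.3, 0.0, -2.3]
grip_width: 0.0364
```

Request:
play_rows(deltas=[[30,[-0.3,0,0.9],[0,0,0]],[30,[-0.7,0,1.9],[0,0,0]],[30,[-0.7,0,1.9],[0,0,0]],[30,[-0.7,0,1.9],[0,0,0]]])

```text
clock: 17.73
tcp_pos: [0.4548, 0.3652, 0.1755]
orientation: [-0.123, -2.796, -0.024]
contact_force: [0.2, 0.1, -2.3]
grip_width: 0.036
```

Request:
play_rows(deltas=[[30,[-0.3,0,0.9],[0,0,0]],[30,[-0.7,0,1.9],[0,0,0]],[30,[-0.7,0,1.9],[0,0,0]]])

```text
clock: 18.1
tcp_pos: [0.4547, 0.3652, 0.1734]
orientation: [-0.123, -2.795, -0.024]
contact_force: [-0.7, 0.3, -1.6]
grip_width: 0.0367
```

Request:
play_rows(deltas=[[30,[-0.3,0,0.9],[0,0,0]],[30,[-0.7,0,1.9],[0,0,0]],[30,[-0.7,0,1.9],[0,0,0]]])

```text
clock: 18.48
tcp_pos: [0.4547, 0.3652, 0.1714]
orientation: [-0.123, -2.795, -0.024]
contact_force: [0.1, -0.4, -1.8]
grip_width: 0.0364
```

Request:
play_rows(deltas=[[30,[-0.3,0,0.9],[0,0,0]],[30,[-0.5,0,1.5],[0,0,0]],[30,[-0.5,0,1.5],[0,0,0]]])

```text
clock: 18.85
tcp_pos: [0.4551, 0.3651, 0.1712]
orientation: [-0.123, -2.796, -0.025]
contact_force: [-0.3, -1.8, 7.6]
grip_width: 0.0365
```

Request:
play_rows(deltas=[[30,[-0.3,0,0.9],[0,0,0]],[30,[-0.5,0,1.5],[0,0,0]],[30,[-0.5,0,1.5],[0,0,0]]])

```text
clock: 19.23
tcp_pos: [0.4552, 0.3651, 0.1712]
orientation: [-0.123, -2.795, -0.026]
contact_force: [-1.4, -2.6, 10.3]
grip_width: 0.0359
```

Contact: the force went from -2 to +10 N and the descent stopped. I release.

Request:
play_rows(deltas=[[30,[0.2,0,-0.6],[0,0,0]],[38,[0.2,0,-0.6],[0,0,0]],[42,[0.2,0,-0.6],[0,0,0]],[48,[0.2,0,-0.6],[0,0,0]],[60,[0.2,0,-0.6],[0,0,0]],[66,[0.2,0,-0.6],[0,0,0]],[66,[0.2,0,-0.6],[0,0,0]]], squeeze=20)

```text
clock: 20.1
tcp_pos: [0.4552, 0.3651, 0.1718]
orientation: [-0.123, -2.795, -0.027]
contact_force: [-0.2, -0.3, 0.3]
grip_width: 0.066
```

```bash
python3 - <<'E'
from cyl import *
o=r.get_obs();print(o['clock'],o['tcp_pos'],o['contact_force'],o['grip_width'])
for n in('scene','top'):
    p,d,w,K,T=shot(n); np.savez('pics/9%s.npz'%n,p=p,w=w)
cyl(['pics/9scene.npz','pics/9top.npz'],.09,.155,(.4535,.364))
E
```

```text
20.1 [0.45522235 0.36506957 0.17182636] [-0.21919208 -0.34630312  0.26747501] 0.06595759296462657
pics/9scene.npz 538
pics/9top.npz 126
axis at z=0.124 [0.4543 0.3651] slope [0.009 0.002] rms 0.57 unit-x slope 0.008935239285582852 y 0.003082096079418938 zmin [0.09047675 0.09135883]
```

Request:
play_rows(deltas=[[66,[0,0,-12],[0,0,0]],[66,[0,0,-30],[0,0,0]],[66,[0,0,-60],[0,0,0]],[66,[0,0,-95],[0,0,0]],[66,[0,0,-130],[0,0,0]],[66,[0,0,-160],[0,0,0]],[66,[0,0,-160],[0,0,0]],[66,[0,0,-160],[0,0,0]]])

```text
clock: 21.2
tcp_pos: [0.5088, 0.3596, 0.3226]
orientation: [-0.123, -2.795, -0.027]
contact_force: [-0.4, 1.2, -0.2]
grip_width: 0.066
```

```bash
python3 - <<'E'
from cyl import *
o=r.get_obs();print(o['clock'],o['tcp_pos'],o['contact_force'],o['qvel'].round(2).max())
for n in('scene','top'):
    p,d,w,K,T=shot(n,n+'10.png'); np.savez('pics/10%s.npz'%n,p=p,w=w)
cyl(['pics/10scene.npz','pics/10top.npz'],.09,.155,(.4535,.364))
cv2.imwrite('pics/v10.png',cv2.resize(np.vstack([cv2.imread('pics/scene10.png'),cv2.imread('pics/top10.png')]),(480,600)))
a=np.load('pics/top.npz')['w'];b=np.load('pics/10top.npz')['w']
for n,(x0,x1,y0,y1) in dict(mortar=(436,490,238,290),beaker=(212,250,160,198)).items():
    for w in(a,b):
        s=w[y0:y1,x0:x1].reshape(-1,3); s=s[s[:,2]>.03]; print(n,len(s),np.median(s,0).round(3))
E
```

```text
21.2 [0.50884112 0.35962057 0.32257484] [-0.44101819  1.19682001 -0.16703876] 0.02
pics/10scene.npz 535
pics/10top.npz 195
axis at z=0.125 [0.4544 0.365 ] slope [0.008 0.001] rms 0.64 unit-x slope 0.007996498536417913 y 0.0013187077820370882 zmin [0.09063481 0.09131663]
mortar 964 [ 0.444 -0.371  0.069]
mortar 967 [ 0.444 -0.371  0.069]
beaker 458 [0.696 0.251 0.071]
beaker 448 [0.696 0.251 0.071]
```

View pics/v10.png

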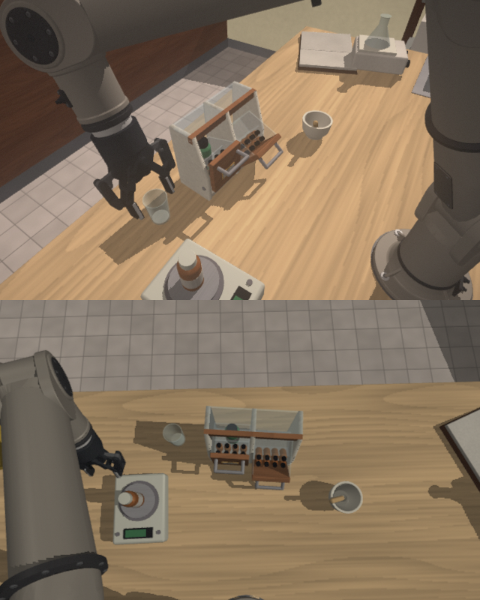

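The bottle stands upright on the pan and clear of the gripper. The right bin is open, the left bin is shut with the green bottle inside, and the mortar and beaker have not moved. I hand in.

```bash
python3 -c "
from bench import r
print(r.hand_in())"
```

```text
the job is handed in; nothing more can be done
None
```

The amber bottle is standing upright on the balance's pan. I handed the job in at about 21 s of the 56 s allowed.

I pushed the right bin's handle down until that bin dropped onto its stop. I then took the bottle by its cap, drew it out along the tipped bin's axis, and lowered it until light contact of about 10 N before letting go.

**Last checks, after backing the gripper away:**
- **Bottle:** upright within 0.5°, its axis about 2 mm from the pan's centre, so its 52 mm base lies wholly on the 120 mm pan.
- **Bins:** in the last pictures the right bin is open and the left one is shut with the green bottle inside.
- **Mortar and beaker:** no movement, comparing depth images from before and after.
- **Gripper:** touching nothing.

**One thing went wrong on the way:** my first approach, tilted 40°, ran the arm into its joint limits. The elbow swung and the wrist reading jumped to about 67 N. It fell back to zero straight away and no contact showed in the pictures. I backed out and approached again with less tilt.

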